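# Lock the lever of a cheese press with its hitch pin

### The job

Lock the cheese press: push its lever down as far as it goes, push the hitch pin from the front through the cross hole of the stop post until its head is up against the post, then swing the pin's sprung loop over the top of the post until it snaps shut on the pin's far end. Find the hole by feel rather than force, never jam the pin or lean hard on the press, and leave the things standing round it alone.

Things in the scene. Friction and masses are not known exactly. Their poses are not given: they have to be found in the camera images.
- press: lever cheese press, fixed: wooden board 150 x 340 mm (x by y), its top at z = 28 mm, a white round mould (top z = 97 mm) on it. Origin under the board's centre on the worktop, z up, y towards the hinge bracket of the lever (robot's left), -x is the front, towards the robot
- post_foot (a point): foot of the stop post: x = 0, y = -85, z = 32 mm in the press's frame, axes of the press. The post is an upright round steel rod, 18 mm thick, with a flat top and near it a straight 10 mm cross hole along the press's x, the hole's axis 16 mm below the top. Pushes under 40 N do not move it
- post_axis (a point): point on the post's axis, x = 0, y = -85, z = 126 mm in the press's frame, its axes: level with the top of the lever's bars when down. The post unscrews for washing and goes back to no set depth: the hole's axis is 5 to 19 mm above this point (top 21 to 35 mm), not measured: look, touch the post's top, or feel for the hole with the pin
- lever (a joint): lever angle in rad: 0 = down at its stop (level), grows as it is raised; starts at 0.18 to 0.32; 2 to 4 N at the grip push it down, it stays where it is left. Hinge axis along the press's x at y = 135, z = 115 mm. Two flat steel bars, 22 mm high, lie 13 to 18 mm either side of the middle; the post comes up between them. Lever first: a pin in the hole would stop it coming down
- lever_grip (a point): top of the lever's turned wooden grip (31 mm thick, 94 mm long, at the lever's free end on the robot's right), middle of its length, 320 mm from the hinge axis; with the lever down it lies at x = 0, y = -185, z = 130.5 mm in the press's frame
- hitch_pin: steel hitch pin, 78 mm long, 90 g, lying flat on the worktop, loop up. Origin on the shank's axis in the front face of the head, which comes against the post; x along the shank to its point, z up as it lies; the shank's axis is 4 mm above the worktop. Shank 8 mm thick, ends at x = 40 mm, the last 2 mm tapering to 7 mm thick. Head block 18 mm wide, x = -12 to 0, z = -4 to 10.5 mm
- pin_tab (a point): middle of the pin's thumb tab behind the head, the place to grip: 10 mm thick in the pin's y, x = -38 to -12, z = -4 to 13 mm in the pin's frame; this point is x = -25, z = 4.5 mm
- pin_middle (a point): point on the shank's axis, x = 9 mm in the pin's frame: lies on the post's axis when the pin is fully home
- pin_loop (a joint): angle in rad of the wire loop (wire 4 mm, 30 mm wide, 42 mm long) hinged across the head at x = -6, z = 6 mm of the pin: 0 = open, straight up; 1.57 = shut, along the shank, its cross bar on the shank at x = 34 mm, a leg on each side of the post. Sprung over centre: 2 to 4 N start it, past 0.79 it snaps shut by itself
- mill_1: salt shaker, 44 mm thick, 90 mm tall, origin under its middle; leave alone
- teaspoon_1: steel teaspoon, 130 x 26 mm, lying; leave alone
- herb_jar: herb jar with a dark lid, 41 mm thick, 105 mm tall, origin under its middle; leave alone

How it is judged:
By the outcome, as a careful person would: the job done as asked, in the order asked, and still so for the second after the job is handed in, with the robot touching nothing.
It also fails if it takes over 61 s, if anything falls off the work surface, if the arm or the gripper's body presses on something with over 40 N, if the wrist force passes 120 N, or if a joint passes its speed limit or range.

### The arm

A 6-joint arm with a two-finger parallel gripper is mounted at the origin on a cart in front of the work surface, level with it; the furniture and walls round the work are solid. World frame = base frame: x ahead of the robot, y to its left, z up, the work surface at z = 0. Lengths are in m, angles in rad, forces in N, time in s.
With the tool pointing down it reaches from about 0.35 to 1 m from the base axis. Payload 7.1 kg.
Tool frame: the origin (TCP) lies on the centre line of the jaws, within the pads' length; the fingertips stand robot.finger_overhang ahead of it and the grasp point (between the pads) lies 8 mm behind it (robot.finger_overhang is the distance from the TCP to the fingertips, in m); z points along the fingers, y is the line along which they close (so a half turn about z gives the same grasp; the last joint's range is limited). The gripper opens to 85 mm and grips with 20 to 120 N. Pads are 22 mm wide; open, the fingers measure 114 mm over their backs; the gripper's body (76 mm by 85 mm) begins 54 mm behind the grasp point. The pads swing forward as they close: fully open they stand 13 mm farther back than shut.
Start: joints at [-1.178, 0.423, 1.63, -0, 1.089, -0.019], TCP at [0.25, -0.573, 0.242] pointing down, gripper open.
Joint ranges: [-3, 3], [-0.9, 2.11], [0.09, 2.58], [-1.31, 4.45], [0.11, 2.69], [-2.54, 2.54]. Speed limits (rad/s): [2.39, 2.39, 3.01, 3.14, 3.14, 3.14].

### API

Orientations are given as [roll, pitch, yaw] about the fixed x, y, z axes, in that order (R = Rz(yaw) Ry(pitch) Rx(roll)).
In Python, from station import status, camera, job, robot gives the robot as it stands.
- The arm moves only by the shell command python3 -m jog 'ROWS'. ROWS is JSON, a list of rows, each a list of 3 entries, a list of its own where there are three numbers: the shift along the tool's x, y, z in m, then the turn, a rotation vector about the tool's x, y, z in rad, then the closure, from 0 (fully open) to 1 (shut). In form: [[[dx, dy, dz], [ax, ay, az], fingers], ...]. A call has exactly 8 rows; each row shifts and turns the commanded pose from where the row before left it, along the tool's axes as they then stand; what a row does not reach is not made up. A row lasts 1/8 s, in which the tool goes at most 62.5 mm and 10.7 degrees, less where a joint would pass 70% of its speed; a pose out of reach is approached as far as the arm can. A call is refused whole if a number of a shift passes 0.0625 or a number of a turn 0.188, either way. A call with a gripper value outside its range is refused whole. The fingers move at their own pace and stop on an object; the grip force is fixed at half the most. Time passes only in rows, so rows that do not move let the fingers close, or fill a call up. It gives the time, the measured TCP pose, the force, the opening and the grip force at its end, in the units of the state.
- status.read_state(): the state, without advancing time (a new reading comes with each control period).
- camera(name): name is "scene" or "top"; returns a dict with "image" (400x640x3 uint8, red, green, blue), "depth" (400x640 float32, m along the optical axis (not along the pixel's ray), 0 where there is no reading), "fx", "fy", "cx", "cy" (pixels), "D" ([k1, k2, p1, p2, k3] as OpenCV has them; the pictures are not rectified), "R" (3x3) and "t" (3): a world point X has camera coordinates R X + t. Camera axes: x right, y down, z forward; pixel columns grow to the right and rows downward; lengths in m; the calibration is good to about 2 mm. A picture is of the moment at which its call begins.
- job.finish_job(): hands the job in; it is judged then, once.
The state is a dict: "time": time; "joint_pos": joint angles; "qvel": joint speeds; "tau": joint torques, N m; "tcp_pos": TCP position; "tool_rot": TCP orientation; "contact_force": force on the tool from outside, world axes, zero at the start; "ft_torque": the same for the moment, N m; "gripper_width": finger opening in m; "gripper_force": force on a finger pad.
Only numpy, scipy, OpenCV 4.12 (cv2) and the standard library are available. Lean on these libraries where they do the work, as an engineer would, in place of code of your own. Each camera call takes 0.05 s, during which the arm holds its last target. There are 200 camera calls.

## Working session

There is one attempt and no reset: what is moved stays moved. The work goes in short steps, Python scripts to look and compute and a shell command to move; the robot and the scene stay as the last step left them, time stands still between calls to the robot, and variables do not carry over. Pictures are saved under pics/ and viewed, at most 10 in all, crops included, and the job is handed in when it is done.

```bash
mkdir -p pics; ls; cat > h.py <<'E'
import numpy as np, cv2
from station import status, camera, job, robot
def pts(c):
    h,w=c['depth'].shape
    u,v=np.meshgrid(np.arange(w),np.arange(h))
    K=np.array([[c['fx'],0,c['cx']],[0,c['fy'],c['cy']],[0,0,1]])
    p=cv2.undistortPoints(np.stack([u,v],-1).reshape(-1,1,2).astype(float),K,np.array(c['D'])).reshape(h,w,2)
    P=np.dstack([p,np.ones((h,w))])*c['depth'][...,None]
    W=(P-np.array(c['t']))@np.array(c['R'])
    W[c['depth']==0]=np.nan
    return W
def proj(c,X):
    K=np.array([[c['fx'],0,c['cx']],[0,c['fy'],c['cy']],[0,0,1]])
    return cv2.projectPoints(np.atleast_2d(np.array(X,float)),cv2.Rodrigues(np.array(c['R']))[0],np.array(c['t']),K,np.array(c['D']))[0][:,0]
E
python3 - <<'E'
from h import *
print(robot.finger_overhang, status.read_state())
for n in('scene','top'):
    c=camera(n); cv2.imwrite(f'pics/{n}0.png',c['image'][...,::-1]); np.save(f'/tmp/{n}0.npy',c,allow_pickle=True)
    R=np.array(c['R']);print(n,-R.T@np.array(c['t']),R[2],c['fx'],np.mean(c['depth']>0))
E
```

```text
pics
0.011 {'time': 0.0, 'joint_pos': array([-1.17798845e+00,  4.23844346e-01,  1.63071180e+00,  1.91807121e-05,
        1.08864610e+00, -1.89888774e-02]), 'qvel': array([ 0.00142886,  0.00084348, -0.00013522, -0.00016717, -0.0011305 ,
       -0.00076112]), 'tau': array([-1.89392311e-03, -5.57375765e+01, -2.81739736e+01, -1.38593555e-04,
        7.32836867e-03, -5.12626912e-06]), 'tcp_pos': array([ 0.24998205, -0.57222349,  0.24153495]), 'tool_rot': array([-3.13998367e+00, -4.75392996e-05,  4.11787809e-01]), 'contact_force': array([ 0.83230911, -0.2043589 ,  0.32529139]), 'ft_torque': array([-0.00947311, -0.0088878 ,  0.01856489]), 'gripper_force': 0.0, 'gripper_width': 0.08529411685425167}
scene [0.08484163 0.66667607 0.85407166] [ 0.42610331 -0.51685421 -0.74249424] 422.7695730270107 0.99592578125
top [0.30448765 0.16592174 1.32601055] [ 0.16747261 -0.01142933 -0.98581048] 483.26646972601446 0.9752890625
```

View pics/scene0.png

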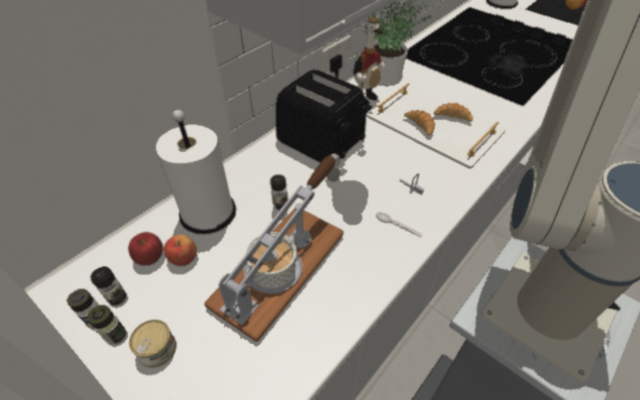

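View pics/top0.png

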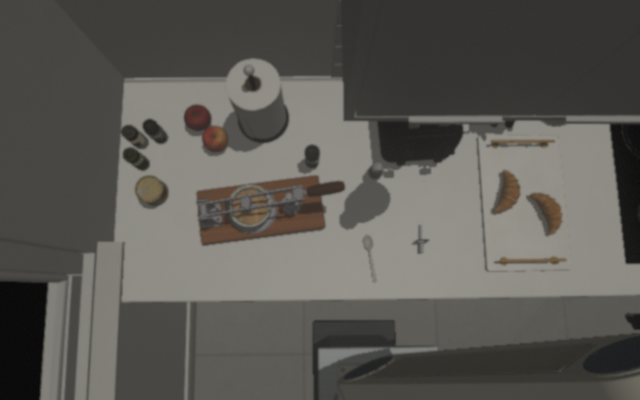

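Press board is at top px (197..327, 176..243) with its grip to the right (325,188). The pin is at (420,240), spoon (370,258), shaker (376,171) and herb jar (312,156). Next I measure.

```bash
python3 - <<'E'
from h import *
out=[]
for n,crops in (('top',[(190,150,350,250),(400,222,440,258)]),('scene',[(205,150,345,335),(390,165,435,200)])):
    c=np.load(f'/tmp/{n}0.npy',allow_pickle=True).item(); W=pts(c)
    np.save(f'/tmp/{n}W.npy',W)
    im=c['image'].astype(int)
    # board: reddish brown, z 20..36
    m=(np.abs(W[...,2]-.028)<.007)&(im[...,0]-im[...,2]>25)&(W[...,0]>.2)&(W[...,0]<1)
    k,lab,st,ce=cv2.connectedComponentsWithStats(m.astype(np.uint8))
    P=W[m]; 
    r=cv2.minAreaRect((P[:,:2]*1000).astype(np.float32)); print(n,'board',r,np.median(P[:,2]),len(P))
    print('counter z',np.nanmedian(W[230:280,340:400,2]) if n=='top' else '')
# pin, spoon, things above plane in top
c=np.load('/tmp/top0.npy',allow_pickle=True).item();W=np.load('/tmp/topW.npy')
for nm,(a,b,x,y) in dict(pin=(405,222,436,258),spoon=(355,232,385,285),shaker=(360,155,395,182),jar=(300,142,322,170)).items():
    Q=W[b:y,a:x].reshape(-1,3); z0=np.nanmedian(Q[:,2]); Q=Q[Q[:,2]>.005]
    print(nm,z0,len(Q),np.nanmin(Q,0) if len(Q) else'',np.nanmax(Q,0)if len(Q) else'',np.nanmedian(Q,0)if len(Q) else'')
def crop(n,b,s):
    c=np.load(f'/tmp/{n}0.npy',allow_pickle=True).item()
    return cv2.resize(c['image'][b[1]:b[3],b[0]:b[2],::-1],None,fx=s,fy=s,interpolation=cv2.INTER_CUBIC)
A=np.zeros((600,800,3),np.uint8)
for im,(x,y) in ((crop('top',(190,160,350,250),3),(0,0)),(crop('top',(405,220,436,258),8),(490,0)),(crop('scene',(215,150,345,235),3.3),(0,310)),(crop('scene',(390,165,435,200),7),(450,310))):
    h,w=im.shape[:2]; h=min(h,600-y);w=min(w,800-x);A[y:y+h,x:x+w]=im[:h,:w]
cv2.imwrite('pics/crops.png',A)
E
```

```text
top board ((558.3645629882812, -12.406005859375), (997.076171875, 346.62109375), 87.18037414550781) 0.028905052720047033 2683
counter z 0.0009202459222588126
scene board ((535.1088256835938, -498.1556396484375), (2165.1201171875, 345.5575256347656), 86.4831771850586) 0.028667975878248386 4017
counter z 
pin 0.0012532540282471328 181 [ 0.38646474 -0.16405868  0.00501978] [ 0.48300821 -0.08318977  0.05610805] [ 0.42918897 -0.12254948  0.01053854]
spoon 0.0011639624552990874 222 [ 0.31572055 -0.02396118  0.00500821] [0.45667517 0.05745612 0.01598186] [0.38778147 0.01573389 0.00684376]
shaker 0.0024659853784075878 349 [ 0.59987108 -0.05763713  0.00500548] [0.67512768 0.03681801 0.09608452] [ 0.62175243 -0.00368467  0.05694613]
jar 0.01313892890752592 335 [0.63613467 0.14610747 0.00505848] [0.71466747 0.20199269 0.11167855] [0.64908836 0.17310795 0.10265775]
```

View pics/crops.png

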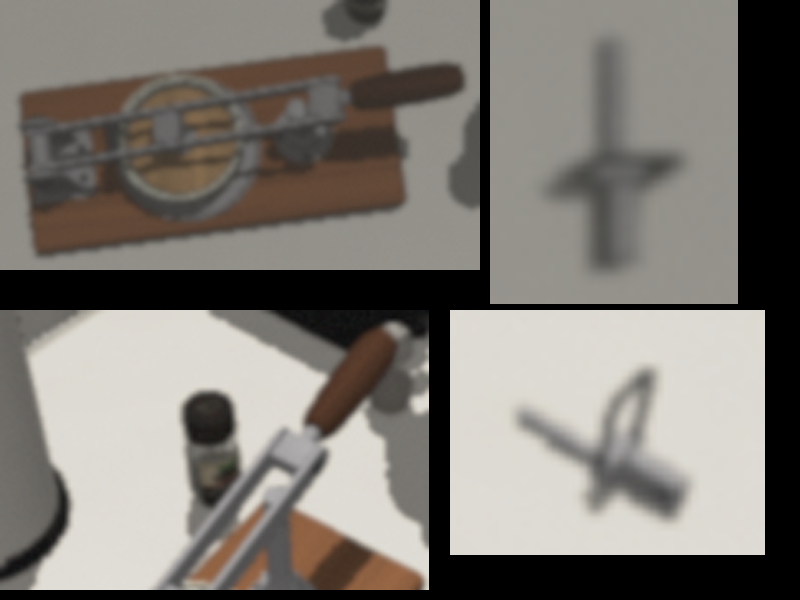

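```bash
python3 - <<'E'
from h import *
for n in ('top','scene'):
    c=np.load(f'/tmp/{n}0.npy',allow_pickle=True).item(); W=np.load(f'/tmp/{n}W.npy'); im=c['image'].astype(int)
    roi=np.zeros(im.shape[:2],bool)
    if n=='top': roi[165:250,185:335]=1
    else: roi[195:340,200:350]=1
    m=(np.abs(W[...,2]-.028)<.008)&(im[...,0]-im[...,2]>25)&roi
    P=W[m][:,:2]*1000; r=cv2.minAreaRect(P.astype(np.float32)); print(n,'board',r,len(P))
    a=np.deg2rad(r[2]); 
    yaw=a if abs(a)<.8 else a-np.pi/2
    # origin robust: percentiles in press frame
    R=np.array([[np.cos(yaw),np.sin(yaw)],[-np.sin(yaw),np.cos(yaw)]])
    q=(P)@R.T; lo,hi=np.percentile(q,.7,0),np.percentile(q,99.3,0); o=R.T@((lo+hi)/2); print('yaw',np.rad2deg(yaw),'o',o,'size',hi-lo)
    # grip and post: points in press frame
    Q=W.copy(); Q[...,:2]=(W[...,:2]*1000-o)@R.T; Q[...,2]*=1000
    g=(Q[...,1]<-125)&(Q[...,1]>-240)&(abs(Q[...,0])<60)&(Q[...,2]>120)&(im[...,0]-im[...,2]>15)
    G=Q[g]; print('grip',len(G),G.min(0),G.max(0)); 
    A=np.polyfit(G[:,1],G[:,2],1); print('slope->angle',-A[0],'z@-180',np.polyval(A,-180), 'x',np.median(G[:,0]))
    p=(abs(Q[...,1]+85)<14)&(abs(Q[...,0])<11)&(Q[...,2]>70)
    S=Q[p]; print('post',len(S)); print(np.round(S[np.argsort(-S[:,2])][:40:3],1))
# pin: non-white in top
for n,(a,b,x,y) in (('top',(405,222,436,258)),('scene',(395,168,430,198))):
    c=np.load(f'/tmp/{n}0.npy',allow_pickle=True).item(); W=np.load(f'/tmp/{n}W.npy')
    g=c['image'][b:y,a:x].mean(2); bg=np.median(g); m=(g<bg-18)
    P=W[b:y,a:x][m]*1000; P=P[P[:,2]<22]
    vx,vy,x0,y0=cv2.fitLine(P[:,:2].astype(np.float32),cv2.DIST_HUBER,0,.01,.01).ravel()
    if vx<0: vx,vy=-vx,-vy
    t=(P[:,:2]-[x0,y0])@[vx,vy]; print(n,'pin',len(P),np.rad2deg(np.arctan2(vy,vx)),x0,y0,t.min(),t.max(),'tail',[x0+vx*t.min(),y0+vy*t.min()],'tip',[x0+vx*t.max(),y0+vy*t.max()])
E
```

```text
top board ((520.42041015625, 313.874755859375), (146.2364044189453, 333.37701416015625), 7.284516334533691) 2622
yaw 7.2845163345336905 o [520.19234482 313.21835963] size [144.25137718 328.59778347]
grip 272 [ -13.57794615 -215.75179008  173.94493954] [  14.45932954 -129.38214556  207.52044009]
slope->angle 0.26037074679790695 z@-180 195.67555415581054 x 0.026378529530464892
post 71
[[-6.400e+00 -9.600e+01  1.791e+02]
 [-9.000e-01 -9.660e+01  1.762e+02]
 [-8.000e+00 -9.560e+01  1.748e+02]
 [-5.800e+00 -9.840e+01  1.746e+02]
 [ 2.000e+00 -9.690e+01  1.740e+02]
 [-1.000e+00 -9.070e+01  1.552e+02]
 [-7.300e+00 -8.240e+01  1.543e+02]
 [-1.300e+00 -7.810e+01  1.528e+02]
 [-1.000e-01 -8.820e+01  1.523e+02]
 [ 1.300e+00 -7.840e+01  1.519e+02]
 [ 4.000e-01 -8.570e+01  1.513e+02]
 [ 3.700e+00 -8.110e+01  1.509e+02]
 [-2.200e+00 -8.780e+01  1.505e+02]
 [ 9.000e+00 -8.170e+01  1.497e+02]]
scene board ((524.0353393554688, 313.6535949707031), (152.32269287109375, 341.1695251464844), 6.906980037689209) 3639
yaw 6.90698003768921 o [522.12043185 315.10953102] size [146.85293325 335.97672412]
grip 40
[... 219 characters left out ...]
]
 [  4.3 -93.6 152. ]
 [  2.6 -95.  151.8]
 [  4.8 -83.  151.5]
 [  4.9 -86.9 151.1]
 [  1.6 -82.3 150.8]
 [  7.3 -89.9 150.1]
 [  6.1 -92.  149. ]
 [  1.6 -78.3 147.8]
 [  5.3 -79.1 141.3]
 [ -8.2 -82.6 129.6]
 [ -7.5 -87.4 128. ]
 [ -6.2 -88.8 122.2]]
top pin 169 -3.8916473 432.86908 -120.573296 -35.365322585087625 42.625545869077634 tail [np.float64(397.58530256655877), np.float64(-118.17305647178534)] tip [np.float64(475.3963392330097), np.float64(-123.46628497638096)]
scene pin 226 -4.444497 434.4017 -122.59948 -33.57395024182136 47.15916463886884 tail [np.float64(400.92871333261496), np.float64(-119.99772189140224)] tip [np.float64(481.41905453864746), np.float64(-126.25400119561513)]
```

The pin lies with its point ahead, yaw about -4°, tail near (0.398,-0.118). Press origin is about (0.521,0.314), yaw 7.1°, and the post top is about z 0.151. I do the lever first.

```bash
cat >> h.py <<'E'
from scipy.spatial.transform import Rotation as Ro
O=np.array([.521,.314]); YAW=.124
def press(x,y,z): 
    c,s=np.cos(YAW),np.sin(YAW); return np.array([O[0]+c*x-s*y,O[1]+s*x+c*y,z])
def go(p,yaw=None):
    s=status.read_state(); R=Ro.from_euler('xyz',s['tool_rot'])
    print('shift',np.round(R.inv().apply(np.array(p)-s['tcp_pos'])*1000,1),'tcp',np.round(s['tcp_pos']*1000,1),'rpy',np.round(s['tool_rot'],4))
    if yaw is not None: print('turn',np.round((R.inv()*Ro.from_euler('xyz',[np.pi,0,yaw])).as_rotvec(),4))
E
python3 -m jog '[[[0.0346,-0.0335,0],[0,0,0],1],[[0.0346,-0.0335,0],[0,0,0],1],[[0.0346,-0.0335,0],[0,0,0],1],[[0.0346,-0.0335,0],[0,0,0],1],[[0.0346,-0.0335,0],[0,0,0],1],[[0.0346,-0.0335,0],[0,0,0],1],[[0.0346,-0.0335,0],[0,0,0],1],[[0.0346,-0.0335,0],[0,0,0],1]]'
python3 -m jog '[[[0.0346,-0.0335,0],[0,0,0],1],[[0.0346,-0.0335,0],[0,0,0],1],[[0.0346,-0.0335,0],[0,0,0],1],[[0.0346,-0.0335,0],[0,0,0],1],[[0.0346,-0.0335,0],[0,0,0],1],[[0.0346,-0.0335,0],[0,0,0],1],[[0.0346,-0.0335,0],[0,0,0],1],[[0.0346,-0.0335,0],[0,0,0],1]]'
python3 -m jog '[[[0,0,0],[0,0,0.1],1],[[0,0,0],[0,0,0.1],1],[[0,0,0],[0,0,0.088],1],[[0,0,0],[0,0,0],1],[[0,0,0],[0,0,0],1],[[0,0,0],[0,0,0],1],[[0,0,0],[0,0,0],1],[[0,0,0],[0,0,0],1]]'
python3 -c "
from h import *
go(press(0,-.176,.225),YAW)"
```

```text
time: 1.1
tcp_pos: [0.3968, -0.2148, 0.2423]
tool_rot: [-3.141, -0.0, 0.412]
contact_force: [0.5, -0.9, -0.6]
gripper_width: -0.0
gripper_force: 0.0
time: 2.1
tcp_pos: [0.5432, 0.1416, 0.242]
tool_rot: [-3.142, 0.001, 0.412]
contact_force: [-0.0, 0.0, 0.0]
gripper_width: -0.0002
gripper_force: 0.0
time: 3.1
tcp_pos: [0.543, 0.14, 0.2423]
tool_rot: [-3.142, -0.0, 0.124]
contact_force: [0.2, 0.2, -0.3]
gripper_width: -0.0001
gripper_force: 0.0
shift [-0.3  0.6 17.3] tcp [543.  140.  242.3] rpy [-3.1416 -0.      0.124 ]
turn [-0. -0. -0.]
```

```bash
python3 -m jog '[[[0,0,0.02],[0,0,0],1],[[0,0,0.016],[0,0,0],1],[[0,0.001,0.01],[0,0,0],1],[[0,0.002,0.01],[0,0,0],1],[[0,0.002,0.01],[0,0,0],1],[[0,0.002,0.01],[0,0,0],1],[[0,0.001,0.008],[0,0,0],1],[[0,0.001,0.006],[0,0,0],1]]'
python3 -m jog '[[[0,0,0.003],[0,0,0],1],[[0,0,0.002],[0,0,0],1],[[0,0,0.002],[0,0,0],1],[[0,0,0.001],[0,0,0],1],[[0,0,0.001],[0,0,0],1],[[0,0,0],[0,0,0],1],[[0,0,0],[0,0,0],1],[[0,0,0],[0,0,0],1]]'
```

```text
time: 4.1
tcp_pos: [0.5442, 0.1312, 0.1518]
tool_rot: [-3.141, -0.0, 0.124]
contact_force: [0.2, 1.4, 2.0]
gripper_width: -0.0002
gripper_force: 1.0
time: 5.1
tcp_pos: [0.5441, 0.1312, 0.1433]
tool_rot: [-3.142, -0.0, 0.124]
contact_force: [0.8, -1.2, 0.6]
gripper_width: 0.0001
gripper_force: 0.5
```

```bash
python3 -m jog '[[[0,0,0.001],[0,0,0],1],[[0,0,0.0],[0,0,0],1],[[0,0,0.001],[0,0,0],1],[[0,0,0.0],[0,0,0],1],[[0,0,0.001],[0,0,0],1],[[0,0,0],[0,0,0],1],[[0,0,0],[0,0,0],1],[[0,0,0],[0,0,0],1]]'
```

```text
time: 6.1
tcp_pos: [0.5442, 0.1311, 0.1412]
tool_rot: [3.142, -0.0, 0.124]
contact_force: [-4.1, -2.1, 10.3]
gripper_width: -0.0001
gripper_force: 5.2
```

```bash
python3 -m jog '[[[0,0,-0.02],[0,0,0],1],[[0,0,-0.03],[0,0,0],1],[[0,-0.02,0],[0,0,0],1],[[0,-0.03,0],[0,0,0],1],[[0,-0.03,0],[0,0,0],1],[[0,-0.02,0],[0,0,0],1],[[0,0,0.01],[0,0,0],1],[[0,0,0],[0,0,0],1]]'
python3 -c "
from h import *
go(press(0,-.085,.162),YAW)"
```

```text
time: 7.1
tcp_pos: [0.5307, 0.2298, 0.1788]
tool_rot: [3.141, 0.003, 0.124]
contact_force: [-0.1, -0.4, 0.8]
gripper_width: 0.0002
gripper_force: 0.0
shift [ 0.8  0.2 16.8] tcp [530.7 229.8 178.8] rpy [3.1406e+00 2.8000e-03 1.2410e-01]
turn [0.001  0.0028 0.0001]
```

```bash
python3 -m jog '[[[0,0,0.005],[0,0,0],1],[[0,0,0.003],[0,0,0],1],[[0,0,0.002],[0,0,0],1],[[0,0,0.001],[0,0,0],1],[[0,0,0.001],[0,0,0],1],[[0,0,0.001],[0,0,0],1],[[0,0,0],[0,0,0],1],[[0,0,0],[0,0,0],1]]'
```

```text
time: 8.1
tcp_pos: [0.5317, 0.2304, 0.1674]
tool_rot: [-3.142, -0.0, 0.124]
contact_force: [-0.1, 0.1, 0.1]
gripper_width: 0.0
gripper_force: 0.0
```

```bash
python3 - <<'E'
from h import *
c=camera('top');W=pts(c);np.save('/tmp/top1.npy',c,allow_pickle=True)
c2=camera('scene');np.save('/tmp/scene1.npy',c2,allow_pickle=True)
A=cv2.resize(c['image'][140:250,180:350,::-1],None,fx=3,fy=3,interpolation=cv2.INTER_CUBIC)
B=cv2.resize(c2['image'][130:260,220:380,::-1],None,fx=2,fy=2,interpolation=cv2.INTER_CUBIC)
I=np.zeros((600,800,3),np.uint8);I[:330,:510]=A;I[335:595,:320]=B
cv2.imwrite('pics/lev.png',I)
E
```

```text
(no output)
```

View pics/lev.png

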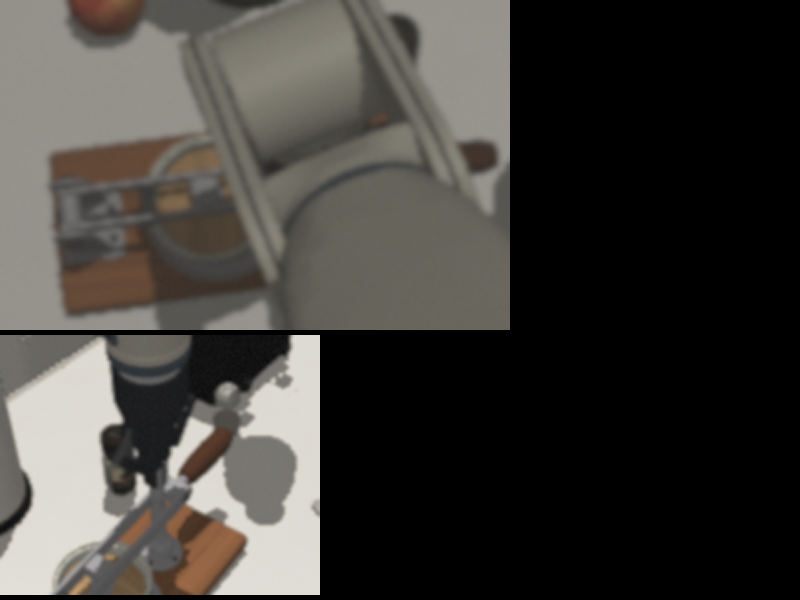

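The lever is down (scene crop) and the tip is above the post, but the top camera is blocked by the arm. I keep feeling for the post top.

```bash
python3 -m jog '[[[0,0,0.001],[0,0,0],1],[[0,0,0.001],[0,0,0],1],[[0,0,0.001],[0,0,0],1],[[0,0,0.001],[0,0,0],1],[[0,0,0],[0,0,0],1],[[0,0,0],[0,0,0],1],[[0,0,0],[0,0,0],1],[[0,0,0],[0,0,0],1]]'
```

```text
time: 9.2
tcp_pos: [0.5318, 0.2304, 0.1634]
tool_rot: [-3.142, -0.0, 0.124]
contact_force: [-0.6, -0.5, -0.6]
gripper_width: -0.0003
gripper_force: 0.0
```

```bash
python3 -m jog '[[[0,0,0.001],[0,0,0],1],[[0,0,0.0],[0,0,0],1],[[0,0,0.001],[0,0,0],1],[[0,0,0.0],[0,0,0],1],[[0,0,0.001],[0,0,0],1],[[0,0,0],[0,0,0],1],[[0,0,0],[0,0,0],1],[[0,0,0],[0,0,0],1]]'
```

```text
time: 10.2
tcp_pos: [0.5318, 0.2304, 0.1613]
tool_rot: [-3.141, -0.0, 0.124]
contact_force: [-2.1, -0.9, 9.2]
gripper_width: -0.0006
gripper_force: 4.4
```

Post top is about z 0.1505, so the hole is about z 0.1345. On to the pin.

```bash
python3 -m jog '[[[0,0,-0.03],[0,0,0],1],[[0,0,-0.04],[0,0,0],0.6],[[-0.0203,0.0415,0],[0,0,0],0],[[-0.0203,0.0415,0],[0,0,0],0],[[-0.0203,0.0415,0],[0,0,0],0],[[-0.0203,0.0415,0],[0,0,0],0],[[-0.0203,0.0415,0],[0,0,0],0],[[-0.0203,0.0415,0],[0,0,0],0]]'
python3 -m jog '[[[-0.0203,0.0415,0],[0,0,0],0],[[-0.0203,0.0415,0],[0,0,0],0],[[0,0,0.03],[0,0,0.098],0],[[0,0,0.04],[0,0,0.098],0],[[0,0,0.04],[0,0,0],0],[[0,0,0.03],[0,0,0],0],[[0,0,0],[0,0,0],0],[[0,0,0],[0,0,0],0]]'
python3 - <<'E'
from h import *
go([.4119,-.1201,.0135],-.072)
c=camera('scene');np.save('/tmp/s2.npy',c,allow_pickle=True)
cv2.imwrite('pics/pre.png',cv2.resize(c['image'][110:230,350:510,::-1],None,fx=5,fy=5,interpolation=cv2.INTER_CUBIC))
E
```

```text
time: 11.2
tcp_pos: [0.441, -0.033, 0.2305]
tool_rot: [3.141, -0.0, 0.124]
contact_force: [0.5, -0.7, 0.5]
gripper_width: 0.0854
gripper_force: 0.0
time: 12.2
tcp_pos: [0.4121, -0.1193, 0.0911]
tool_rot: [3.141, -0.001, -0.072]
contact_force: [0.1, 0.1, 1.1]
gripper_width: 0.0853
gripper_force: 0.0
shift [-0.2  0.8 77.6] tcp [ 412.1 -119.3   91.1] rpy [ 3.1414e+00 -9.0000e-04 -7.2200e-02]
turn [ 0.0002 -0.0009 -0.0002]
```

View pics/pre.png

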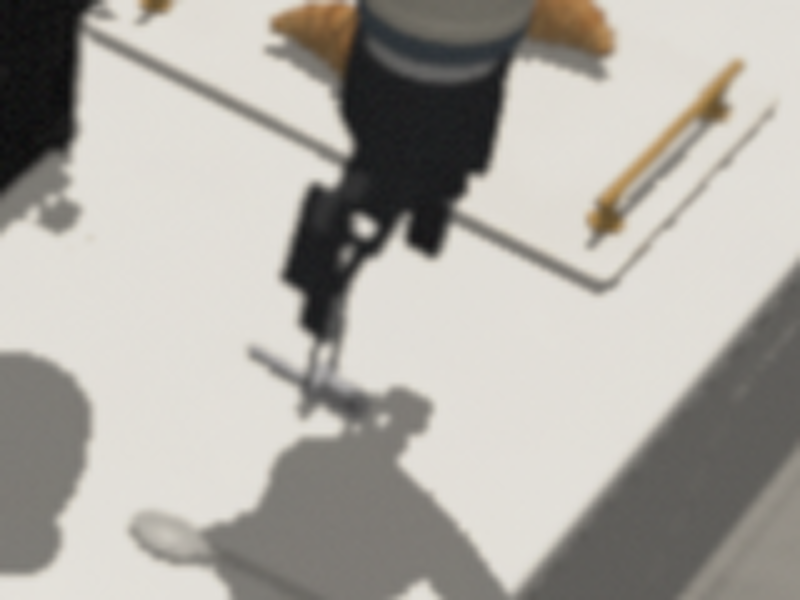

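The open jaws straddle the tab (crop ~(350,400)) with the loop just ahead. I descend and grip.

```bash
python3 -m jog '[[[0,0.0008,0.025],[0,0,0],0],[[0,0,0.025],[0,0,0],0],[[0,0,0.017],[0,0,0],0],[[0,0,0.01],[0,0,0],0],[[0,0,0],[0,0,0],0],[[0,0,0],[0,0,0],0.5],[[0,0,0],[0,0,0],0.7],[[0,0,0],[0,0,0],0.8]]'
python3 -m jog '[[[0,0,0],[0,0,0],0.9],[[0,0,0],[0,0,0],1],[[0,0,0],[0,0,0],1],[[0,0,0],[0,0,0],1],[[0,0,0],[0,0,0],1],[[0,0,0],[0,0,0],1],[[0,0,0],[0,0,0],1],[[0,0,0],[0,0,0],1]]'
```

```text
time: 13.25
tcp_pos: [0.4118, -0.12, 0.0137]
tool_rot: [3.141, -0.001, -0.072]
contact_force: [0.4, -0.2, -0.9]
gripper_width: 0.0323
gripper_force: 0.0
time: 14.25
tcp_pos: [0.4117, -0.12, 0.0137]
tool_rot: [3.141, -0.0, -0.072]
contact_force: [-0.8, 0.7, 5.7]
gripper_width: 0.0086
gripper_force: 60.1
```

```bash
python3 -m jog '[[[0,0,-0.01],[0,0,0],1],[[0,0,-0.02],[0,0,0],1],[[0,0,-0.04],[0,0,0],1],[[0,0,-0.04],[0,0,0],1],[[0,0,-0.04],[0,0,0],1],[[0,0,0],[0,0,0],1],[[0,0,0],[0,0,0],1],[[0,0,0],[0,0,0],1]]'
python3 - <<'E'
from h import *
go(press(-.1,-.085,.22),YAW)
s=status.read_state();print(s['gripper_width'])
c=camera('scene');np.save('/tmp/s3.npy',c,allow_pickle=True)
p=proj(c,s['tcp_pos'])[0];print(p)
a,b=int(p[0])-50,int(p[1])-35
cv2.imwrite('pics/held.png',cv2.resize(c['image'][b:b+75,a:a+100,::-1],None,fx=8,fy=8,interpolation=cv2.INTER_CUBIC))
E
```

```text
time: 15.25
tcp_pos: [0.4106, -0.1197, 0.1622]
tool_rot: [-3.141, 0.002, -0.072]
contact_force: [0.6, -0.3, -1.0]
gripper_width: 0.0085
gripper_force: 59.1
shift [  -2.8 -337.7  -57.6] tcp [ 410.6 -119.7  162.2] rpy [-3.141e+00  2.500e-03 -7.220e-02]
turn [-0.0009  0.0024 -0.1962]
0.008517865204627287
[429.9358475  148.62349696]
```

View pics/held.png

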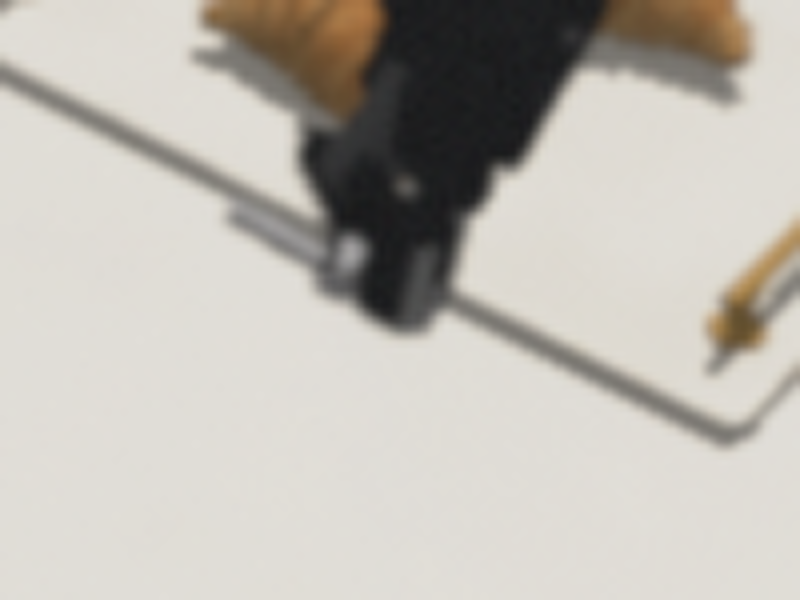

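The pin is held level; shank crop px (230,215)-(330,260). I measure it in the hand.

```bash
python3 - <<'E'
from h import *
c=np.load('/tmp/s3.npy',allow_pickle=True).item();W=pts(c)*1000
tcp=np.array([410.6,-119.7,162.2]);yaw=-.0722
cc,s=np.cos(yaw),np.sin(yaw)
Q=W-tcp; Q[...,:2]=Q[...,:2]@np.array([[cc,s],[-s,cc]]).T
m=(Q[...,0]>8)&(Q[...,0]<80)&(abs(Q[...,1])<15)&(abs(Q[...,2]+8)<20)
P=Q[m];i=np.argsort(P[:,0]);print(len(P));print(np.round(P[i],1)[::2])
E
```

```text
70
[[ 13.8   8.7  -4.5]
 [ 16.4   7.5   3. ]
 [ 16.7   8.5  -6.3]
 [ 17.6   9.2   0.1]
 [ 18.4   5.    3.6]
 [ 19.3   9.8  -3.9]
 [ 19.7   6.7 -12.5]
 [ 20.    7.2  -9.2]
 [ 20.1  14.6   1.8]
 [ 20.7  14.7   4.8]
 [ 20.8  10.9  -7.4]
 [ 21.4  -3.5   3.3]
 [ 22.8   3.    3. ]
 [ 23.6  -2.6   2.5]
 [ 25.8  10.3  -1. ]
 [ 32.3   3.4  -9. ]
 [ 33.3   2.7  -6.7]
 [ 35.2   4.3  -6.9]
 [ 37.2  -2.1  -5.3]
 [ 39.2   3.3  -6.6]
 [ 41.1   0.9  -5.9]
 [ 42.8   1.9  -9.6]
 [ 44.1   4.6  -8.8]
 [ 45.9   2.5  -7.8]
 [ 47.5   4.5  -7.6]
 [ 49.8   1.7  -7.3]
 [ 52.2   2.5  -8.2]
 [ 53.5  -2.8  -5.5]
 [ 54.9   2.6  -9.8]
 [ 57.5   0.3  -6. ]
 [ 59.   -1.4  -4.7]
 [ 61.3  -0.4  -5.4]
 [ 62.    2.3  -7.6]
 [ 64.5   3.   -8.6]
 [ 65.5  -1.7  -5.3]]
```

```bash
python3 -m jog '[[[-0.001,-0.02,-0.01],[0,0,0],1],[[-0.001,-0.042,0],[0,0,0],1],[[-0.001,-0.055,0],[0,0,0],1],[[-0.001,-0.055,0],[0,0,0],1],[[-0.001,-0.055,0],[0,0,0],1],[[-0.001,-0.055,0],[0,0,0],1],[[-0.001,-0.035,0],[0,0,0],1],[[-0.0015,-0.0195,0],[0,0,0],1]]'
python3 -m jog '[[[0,0,0],[0,0,-0.098],1],[[0,0,0],[0,0,-0.098],1],[[0,0,0.01],[0,0,0],1],[[0,0,0.01],[0,0,0],1],[[0,0,0.008],[0,0,0],1],[[0,0,0],[0,0,0],1],[[0,0,0],[0,0,0],1],[[0,0,0],[0,0,0],1]]'
python3 - <<'E'
from h import *
go(press(-.106,-.085,.1442),YAW)
print(status.read_state()['gripper_width'])
for n in('scene','top'): 
    c=camera(n);np.save(f'/tmp/{n}4.npy',c,allow_pickle=True)
    s=status.read_state();print(n,proj(c,[s['tcp_pos'],press(-.04,-.085,.1345),press(0,-.085,.1505)]))
    if n=='scene': A=cv2.resize(c['image'][165:240,240:340,::-1],None,fx=4,fy=4,interpolation=cv2.INTER_CUBIC)
    else: B=cv2.resize(c['image'][150:250,250:330,::-1],None,fx=5,fy=5,interpolation=cv2.INTER_CUBIC)
I=np.zeros((500,800,3),np.uint8);I[:300,:400]=A;I[:,400:]=B
cv2.imwrite('pics/appr.png',I)
E
```

```text
time: 16.3
tcp_pos: [0.4268, 0.218, 0.1722]
tool_rot: [3.141, 0.002, -0.07]
contact_force: [0.4, -0.2, -1.6]
gripper_width: 0.0083
gripper_force: 59.2
time: 17.3
tcp_pos: [0.4276, 0.2164, 0.1457]
tool_rot: [-3.141, -0.001, 0.124]
contact_force: [0.3, 0.1, -0.3]
gripper_width: 0.0086
gripper_force: 59.1
shift [-1.2 -0.3  1.5] tcp [427.6 216.4 145.7] rpy [-3.1413e+00 -7.0000e-04  1.2370e-01]
turn [-0.0003 -0.0007 -0.0003]
0.008609381595155507
scene [[338.73940075 228.54738004]
 [313.80940045 218.93107221]
 [298.90993926 206.54873319]]
top [[294.0122942  238.09272984]
 [290.80287452 212.88558734]
 [288.46194193 196.06239397]]
```

View pics/appr.png

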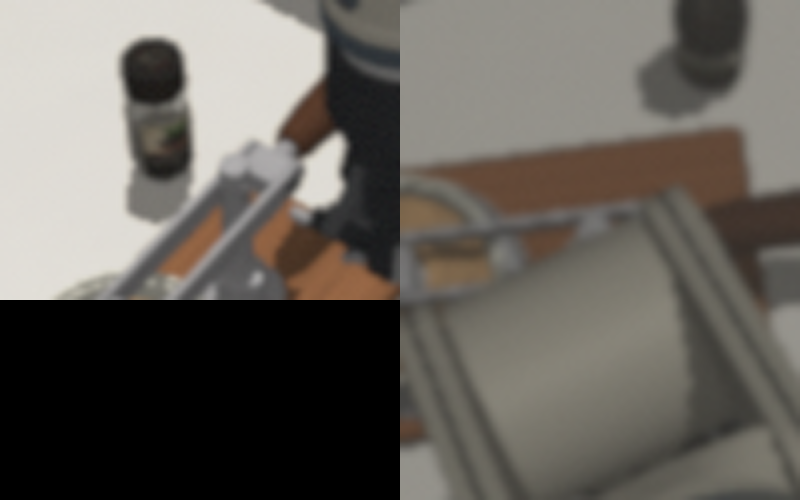

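Pin tip (crop 293,212) and post top (crop 238,160) match the predicted pixels within about a pixel. I drop 1.5 mm and advance.

```bash
python3 -m jog '[[[0,0,0.0015],[0,0,0],1],[[0.009,0,0],[0,0,0],1],[[0.008,0,0],[0,0,0],1],[[0.005,0,0],[0,0,0],1],[[0.003,0,0],[0,0,0],1],[[0.002,0,0],[0,0,0],1],[[0.001,0,0],[0,0,0],1],[[0,0,0],[0,0,0],1]]'
python3 -c "
from h import *
go(press(-.075,-.085,.1442),YAW)"
```

```text
time: 18.4
tcp_pos: [0.455, 0.2197, 0.1438]
tool_rot: [3.142, 0.0, 0.124]
contact_force: [-0.9, 0.8, -0.3]
gripper_width: 0.0087
gripper_force: 59.1
shift [ 2.1 -0.4 -0.4] tcp [455.  219.7 143.8] rpy [3.1416e+00 1.0000e-04 1.2380e-01]
turn [ 0.      0.0001 -0.0002]
```

```bash
python3 -m jog '[[[0,-0.0004,-0.0004],[0,0,0],1],[[0.001,0,0],[0,0,0],1],[[0.001,0,0],[0,0,0],1],[[0.001,0,0],[0,0,0],1],[[0.001,0,0],[0,0,0],1],[[0,0,0],[0,0,0],1],[[0,0,0],[0,0,0],1],[[0,0,0],[0,0,0],1]]'
python3 -c "
from h import *
go(press(-.075,-.085,.1442),YAW)"
```

```text
time: 19.4
tcp_pos: [0.459, 0.2206, 0.1442]
tool_rot: [3.142, 0.0, 0.124]
contact_force: [-0.5, -0.2, -0.5]
gripper_width: 0.0087
gripper_force: 59.1
shift [-1.9 -0.   0. ] tcp [459.  220.6 144.2] rpy [3.1415e+00 1.0000e-04 1.2380e-01]
turn [ 0.0001  0.0001 -0.0002]
```

```bash
python3 -m jog '[[[0.001,0,0],[0,0,0],1],[[0.001,0,0],[0,0,0],1],[[0.001,0,0],[0,0,0],1],[[0,0,0],[0,0,0],1],[[0,0,0],[0,0,0],1],[[0,0,0],[0,0,0],1],[[0,0,0],[0,0,0],1],[[0,0,0],[0,0,0],1]]'
python3 -c "
from h import *
go(press(-.075,-.085,.1442),YAW);s=status.read_state();print(s['contact_force'],s['ft_torque'])"
```

```text
time: 20.4
tcp_pos: [0.462, 0.221, 0.1442]
tool_rot: [-3.142, -0.0, 0.124]
contact_force: [0.6, 0.3, -0.9]
gripper_width: 0.0085
gripper_force: 59.1
shift [-4.9  0.   0. ] tcp [462.  221.  144.2] rpy [-3.1416 -0.      0.1238]
turn [-0.     -0.     -0.0002]
[ 0.59829095  0.3446957  -0.86011075] [0.00156979 0.04588436 0.00973598]
```

```bash
python3 -m jog '[[[0.001,0,0],[0,0,0],1],[[0.001,0,0],[0,0,0],1],[[0.001,0,0],[0,0,0],1],[[0.001,0,0],[0,0,0],1],[[0,0,0],[0,0,0],1],[[0,0,0],[0,0,0],1],[[0,0,0],[0,0,0],1],[[0,0,0],[0,0,0],1]]'
python3 -c "
from h import *
go(press(-.075,-.085,.1442),YAW);s=status.read_state();print(s['contact_force'],s['ft_torque'])"
```

```text
time: 21.4
tcp_pos: [0.4659, 0.2215, 0.1442]
tool_rot: [3.142, 0.0, 0.124]
contact_force: [0.6, 0.4, -0.8]
gripper_width: 0.008
gripper_force: 59.1
shift [-8.9  0.   0. ] tcp [465.9 221.5 144.2] rpy [3.1416 0.     0.1238]
turn [ 0.      0.     -0.0002]
[ 0.59194785  0.44151963 -0.76615396] [-0.02929794  0.0329079   0.01380157]
```

The pin entered without touching. I continue.

```bash
python3 -m jog '[[[0.002,0,0],[0,0,0],1],[[0.002,0,0],[0,0,0],1],[[0.003,0,0],[0,0,0],1],[[0.003,0,0],[0,0,0],1],[[0.002,0,0],[0,0,0],1],[[0,0,0],[0,0,0],1],[[0,0,0],[0,0,0],1],[[0,0,0],[0,0,0],1]]'
python3 -c "
from h import *
go(press(-.035,-.085,.1442),YAW);s=status.read_state();print(s['contact_force'],s['ft_torque'])"
```

```text
time: 22.4
tcp_pos: [0.4778, 0.223, 0.1442]
tool_rot: [3.142, 0.0, 0.124]
contact_force: [-0.3, -0.5, -0.9]
gripper_width: 0.0087
gripper_force: 59.1
shift [19.2 -0.  -0. ] tcp [477.8 223.  144.2] rpy [3.1416e+00 1.0000e-04 1.2390e-01]
turn [ 0.      0.0001 -0.0001]
[-0.31132879 -0.47386506 -0.87463306] [ 0.0654211   0.03016513 -0.01136372]
```

```bash
python3 -m jog '[[[0.003,0,0],[0,0,0],1],[[0.003,0,0],[0,0,0],1],[[0.003,0,0],[0,0,0],1],[[0.003,0,0],[0,0,0],1],[[0.002,0,0],[0,0,0],1],[[0.001,0,0],[0,0,0],1],[[0,0,0],[0,0,0],1],[[0,0,0],[0,0,0],1]]'
python3 -c "
from h import *
go(press(-.035,-.085,.1442),YAW);s=status.read_state();print(s['contact_force'],s['ft_torque'])"
```

```text
time: 23.4
tcp_pos: [0.4927, 0.2248, 0.1442]
tool_rot: [-3.142, 0.0, 0.124]
contact_force: [-0.4, 0.1, -1.2]
gripper_width: 0.0085
gripper_force: 59.1
shift [ 4.1 -0.   0. ] tcp [492.7 224.8 144.2] rpy [-3.1416  0.      0.1238]
turn [-0.      0.     -0.0002]
[-0.37352298  0.08141513 -1.1729463 ] [-0.02566158  0.01309331  0.00847896]
```

```bash
python3 -m jog '[[[0.001,0,0],[0,0,0],1],[[0.001,0,0],[0,0,0],1],[[0.001,0,0],[0,0,0],1],[[0,0,0],[0,0,0],1],[[0.001,0,0],[0,0,0],1],[[0,0,0],[0,0,0],1],[[0,0,0],[0,0,0],1],[[0,0,0],[0,0,0],1]]'
python3 -c "
from h import *
go(press(-.035,-.085,.1442),YAW);s=status.read_state();print(s['contact_force'],s['ft_torque'])"
```

```text
time: 24.4
tcp_pos: [0.4967, 0.2253, 0.1442]
tool_rot: [-3.142, -0.0, 0.124]
contact_force: [0.5, 0.4, -0.9]
gripper_width: 0.0085
gripper_force: 59.1
shift [0.1 0.  0. ] tcp [496.7 225.3 144.2] rpy [-3.1416 -0.      0.1238]
turn [-0.     -0.     -0.0002]
[ 0.50891542  0.35765521 -0.88468056] [0.03498868 0.01545228 0.00030717]
```

```bash
python3 -m jog '[[[0.001,0,0],[0,0,0],1],[[0,0,0],[0,0,0],1],[[0.001,0,0],[0,0,0],1],[[0,0,0],[0,0,0],1],[[0.001,0,0],[0,0,0],1],[[0,0,0],[0,0,0],1],[[0,0,0],[0,0,0],1],[[0,0,0],[0,0,0],1]]'
python3 -c "
from h import *
go(press(-.035,-.085,.1442),YAW);s=status.read_state();print(s['contact_force'],s['ft_torque'])"
```

```text
time: 25.4
tcp_pos: [0.4982, 0.2254, 0.144]
tool_rot: [3.141, 0.003, 0.124]
contact_force: [-6.6, 0.8, 3.0]
gripper_width: 0.0083
gripper_force: 59.7
shift [-1.4 -0.1 -0.2] tcp [498.2 225.4 144. ] rpy [3.1412 0.0032 0.1238]
turn [ 0.0004  0.0032 -0.0002]
[-6.56902521  0.8082366   2.99431895] [-0.0023416   1.14486676  0.03395528]
```

Head is against the post (about 7 N). I relax, release and withdraw backward.

```bash
python3 -m jog '[[[-0.001,0,0],[0,0,0],1],[[0,0,0],[0,0,0],0.9],[[0,0,0],[0,0,0],0.75],[[0,0,0],[0,0,0],0.6],[[0,0,0],[0,0,0],0.6],[[0,0,0],[0,0,0],0.6],[[0,0,0],[0,0,0],0.6],[[0,0,0],[0,0,0],0.6]]'
python3 -m jog '[[[-0.005,0,0],[0,0,0],0.6],[[-0.01,0,0],[0,0,0],0.6],[[-0.02,0,0],[0,0,0],0.6],[[-0.02,0,0],[0,0,0],0.6],[[-0.02,0,0],[0,0,0],1],[[0,0,-0.02],[0,0,0],1],[[0,0,-0.02],[0,0,0],1],[[0,0,0],[0,0,0],1]]'
python3 - <<'E'
from h import *
go(press(-.035,-.085,.1442),YAW)
s=status.read_state();print(s['gripper_width'],s['contact_force'])
c=camera('scene');np.save('/tmp/s5.npy',c,allow_pickle=True)
print(proj(c,[press(-.009,-.085,.1345),press(.031,-.085,.1345),press(-.015,-.085,.1825)]))
cv2.imwrite('pics/in.png',cv2.resize(c['image'][165:240,250:350,::-1],None,fx=8,fy=8,interpolation=cv2.INTER_CUBIC))
E
```

```text
time: 26.4
tcp_pos: [0.4987, 0.2256, 0.1442]
tool_rot: [-3.142, -0.0, 0.124]
contact_force: [-0.3, 0.1, -0.6]
gripper_width: 0.034
gripper_force: 0.0
time: 27.4
tcp_pos: [0.4245, 0.2166, 0.1853]
tool_rot: [-3.141, -0.003, 0.124]
contact_force: [0.1, 0.9, -0.8]
gripper_width: -0.0002
gripper_force: 0.0
shift [72.7  0.3 41.3] tcp [424.5 216.6 185.3] rpy [-3.1407e+00 -2.7000e-03  1.2400e-01]
turn [-0.0009 -0.0027 -0.    ]
-0.00019676517012456185 [ 0.08869592  0.85645018 -0.82995457]
[[302.4315327  212.97213854]
 [288.13310094 205.48605897]
 [303.99728833 199.61485607]]
```

View pics/in.png

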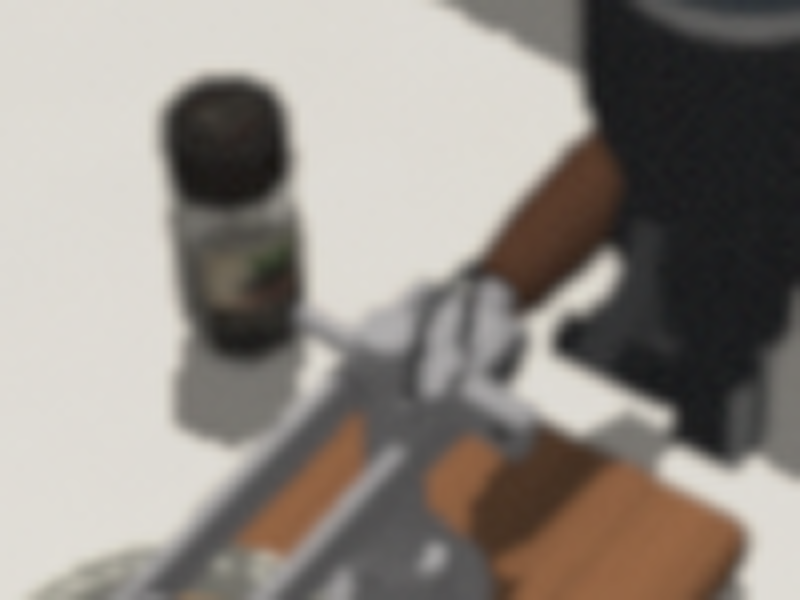

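The pin is through (tip at crop (305,320)), its head is at the post and the loop is upright. Next I push the loop over with the closed fingertips.

```bash
python3 -m jog '[[[0.015,0,0.005],[0,0,0],1],[[0.02,0,0.005],[0,0,0],1],[[0.02,0,0],[0,0,0],1],[[0.01,0,0],[0,0,0],1],[[0.005,0,0],[0,0,0],1],[[0,0,0],[0,0,0],1],[[0,0,0],[0,0,0],1],[[0,0,0],[0,0,0],1]]'
python3 -m jog '[[[0.003,0,0],[0,0,0],1],[[0.003,0,0],[0,0,0],1],[[0.003,0,0],[0,0,0],1],[[0.003,0,0],[0,0,0],1],[[0.002,0,0],[0,0,0],1],[[0.002,0,0],[0,0,0],1],[[0,0,0],[0,0,0],1],[[0,0,0],[0,0,0],1]]'
python3 -c "
from h import *
go(press(0,-.085,.175),YAW)"
```

```text
time: 28.45
tcp_pos: [0.4933, 0.2249, 0.1743]
tool_rot: [3.142, 0.0, 0.124]
contact_force: [0.2, 0.1, -0.0]
gripper_width: -0.0003
gripper_force: 0.0
time: 29.45
tcp_pos: [0.5095, 0.2269, 0.1742]
tool_rot: [3.142, 0.0, 0.124]
contact_force: [-1.6, -0.6, 0.3]
gripper_width: -0.0001
gripper_force: 0.9
shift [22.2 -0.  -0.9] tcp [509.5 226.9 174.2] rpy [3.1415e+00 3.0000e-04 1.2380e-01]
turn [ 0.0001  0.0003 -0.0002]
```

```bash
python3 -m jog '[[[0.003,0,0],[0,0,0],1],[[0.003,0,0],[0,0,0],1],[[0.003,0,0],[0,0,0],1],[[0.003,0,0],[0,0,0],1],[[0.003,0,0],[0,0,0],1],[[0.003,0,0],[0,0,0],1],[[0,0,0],[0,0,0],1],[[0,0,0],[0,0,0],1]]'
python3 -m jog '[[[0.002,0,0],[0,0,0],1],[[0.002,0,0],[0,0,0],1],[[0.002,0,0],[0,0,0],1],[[0.002,0,0],[0,0,0],1],[[0,0,0],[0,0,0],1],[[0,0,0],[0,0,0],1],[[0,0,0],[0,0,0],1],[[0,0,0],[0,0,0],1]]'
python3 - <<'E'
from h import *
go(press(0,-.085,.175),YAW)
c=camera('scene');np.save('/tmp/s6.npy',c,allow_pickle=True)
cv2.imwrite('pics/loop.png',cv2.resize(c['image'][165:240,250:350,::-1],None,fx=8,fy=8,interpolation=cv2.INTER_CUBIC))
E
```

```text
time: 30.45
tcp_pos: [0.5275, 0.2291, 0.1742]
tool_rot: [3.142, 0.0, 0.124]
contact_force: [-2.3, -0.2, -2.9]
gripper_width: 0.0001
gripper_force: 1.5
time: 31.45
tcp_pos: [0.5361, 0.2303, 0.1746]
tool_rot: [-3.141, -0.002, 0.124]
contact_force: [-0.1, -0.7, 0.3]
gripper_width: -0.0003
gripper_force: 0.4
shift [-4.7  0.1 -0.4] tcp [536.1 230.3 174.6] rpy [-3.1413e+00 -1.7000e-03  1.2390e-01]
turn [-0.0003 -0.0017 -0.0001]
```

View pics/loop.png

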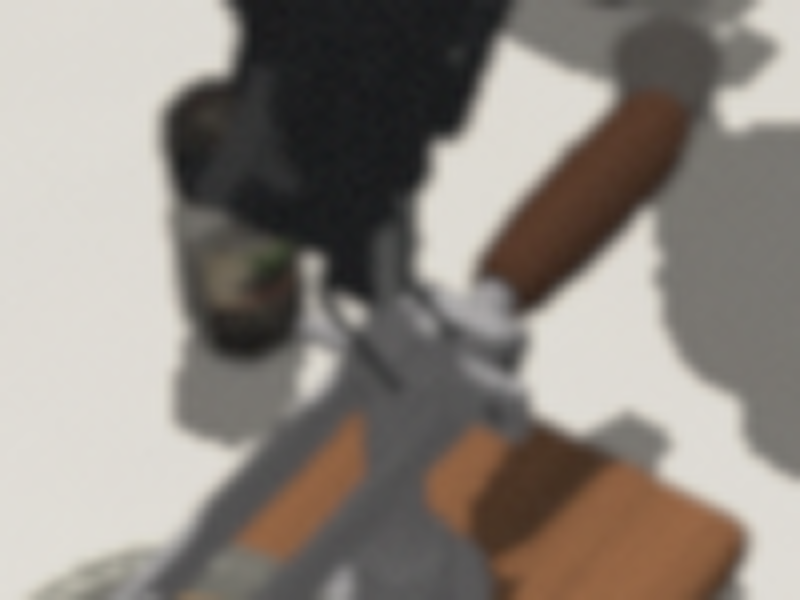

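The loop is leaning about halfway (crop (330,270)-(400,390)), not yet snapped. I push on.

```bash
python3 -m jog '[[[0.003,0,0],[0,0,0],1],[[0.003,0,0],[0,0,0],1],[[0.003,0,0],[0,0,0],1],[[0.003,0,0],[0,0,0],1],[[0,0,0],[0,0,0],1],[[0,0,0],[0,0,0],1],[[0,0,0],[0,0,0],1],[[0,0,0],[0,0,0],1]]'
python3 -m jog '[[[-0.01,0,-0.01],[0,0,0],1],[[-0.01,0,-0.02],[0,0,0],1],[[-0.03,0,-0.03],[0,0,0],1],[[-0.05,0,-0.03],[0,0,0],1],[[-0.05,0,0],[0,0,0],1],[[-0.03,0,0],[0,0,0],1],[[0,0,0],[0,0,0],1],[[0,0,0],[0,0,0],1]]'
python3 - <<'E'
from h import *
c=camera('scene')
A=cv2.resize(c['image'][165:240,250:350,::-1],None,fx=6,fy=6,interpolation=cv2.INTER_CUBIC)
cv2.imwrite('pics/shut.png',A)
print(proj(c,[press(-.015,-.085,.1405),press(.025,-.085,.1405)]))
E
```

```text
time: 32.5
tcp_pos: [0.5473, 0.2316, 0.1742]
tool_rot: [3.142, 0.0, 0.124]
contact_force: [0.2, 0.4, -0.9]
gripper_width: -0.0
gripper_force: 0.0
time: 33.5
tcp_pos: [0.3694, 0.2097, 0.265]
tool_rot: [-3.141, -0.002, 0.124]
contact_force: [0.8, 0.9, -0.4]
gripper_width: 0.0002
gripper_force: 0.0
[[304.53874893 212.36208373]
 [290.11085111 204.83341964]]
```

View pics/shut.png

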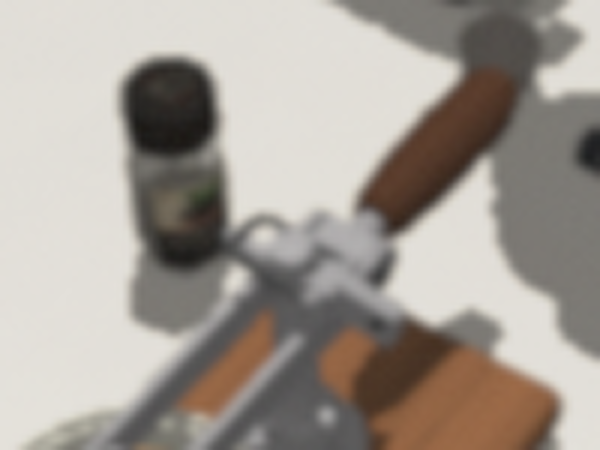

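The loop is shut: its cross bar (crop (235,240)) lies on the pin's far end. The head is still at the post, the lever is down, and the robot is clear.

```bash
python3 -c "
from h import *
print(job.finish_job())"
```

```text
the job is handed in; nothing more can be done
None
```

The press is locked and the job handed in at about 33.5 s: lever down on its stop, pin pushed in until its head met the post, and the loop shut on the pin's far end in the last picture, with contact forces around 10 N at most in the readings.

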